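# Light the open heat cell with the inspection lamp

## Robot

A 7-joint arm with a two-finger parallel gripper is mounted at the origin on the work surface. World frame = base frame: x ahead of the robot, y to its left, z up, the work surface at z = 0. Lengths are in m, angles in rad, forces in N, time in s.
With the tool pointing down it reaches from about 0.4 to 0.925 m from the base axis. Payload 5.6 kg.
Tool frame: the origin (TCP) lies at the very end of the fingers, on their centre line; the grasp point (between the pads) lies 19 mm behind it; x points along the fingers, y is the direction in which the jaws open and shut, and the axes are right-handed (so a half turn about x gives the same grasp; the last joint's range is limited). The gripper opens to 85 mm and grips with 20 to 120 N. Pads are 22 mm wide; open, the fingers measure 114 mm over their backs; the gripper's body (76 mm by 85 mm) begins 54 mm behind the grasp point. The pads swing forward as they close: fully open they stand 13 mm farther back than shut.
Start: joints at [-1.319, 0.468, -0.012, 1.603, 0.006, 1.071, -0.056], TCP at [0.189, 0.622, 0.231] pointing down, gripper open.
Joint ranges: [-2.53, 2.53], [-0.31, 2.02], [-1.57, 1.55], [0.28, 2.44], [-1.29, 4.43], [0.15, 1.84], [-2.92, 2.92]. Speed limits (rad/s): [2.57, 2.57, 3.14, 3.14, 3.14, 3.14, 3.14].

## Interface

Orientations are given as a unit quaternion [x, y, z, w].
In Python, from bench import monitor, read_camera, get_calibration, order, spotter gives the robot as it stands.
- The arm moves only by the shell command python3 -m handwheel 'ROWS' [FORCE]. ROWS is JSON, a list of rows, each a list of 7 numbers: the shift along the tool's x, y, z in m, then the turn, a rotation vector about the tool's x, y, z in degrees, then the opening, from 0 (shut) to 1 (fully open). A call has 1 to 12 rows; each row shifts and turns the commanded pose from where the row before left it, along the tool's axes as they then stand; what a row does not reach is not made up. A row lasts 1/12 s, in which the tool goes at most 41.7 mm and 7.16 degrees, less where a joint would pass 70% of its speed; a pose out of reach is approached as far as the arm can. A call with a gripper value outside its range is refused whole. The fingers move at their own pace and stop on an object; FORCE is the grip in N (left out, the last holds). Time passes only in rows, so rows that do not move let the fingers close. It gives the time, the measured TCP pose, the force and the opening at its end, in the units of the state.
- monitor.sense(): the state, without advancing time (a new reading comes with each control period).
- read_camera(name): name is "scene" or "top" or "wrist"; returns (picture, depth): 420x560x3 uint8, blue, green, red; 420x560 float32, m along the optical axis (not along the pixel's ray), 0 where there is no reading.
- get_calibration(name): a dict with "fx", "fy", "cx", "cy" (pixels), "T" (4x4, takes a point from camera to world coordinates). Camera axes: x right, y down, z forward; pixel columns grow to the right and rows downward; lengths in m; the calibration is good to about 2 mm. A picture is of the moment at which its call begins: read the wrist's pose just before it. get_calibration takes no time and is no camera call; for the wrist camera it gives the pose at the moment of the call.
- order.hand_in(): hands the job in, once; it reports no verdict.
Trained networks look in the newest picture that a camera, given by its name, has taken for a name from the list of things; names that differ only in an ending like _2 or _b are one class to them, and where a whole thing is asked for, a point or a joint stands for the part that bears it (a point fixed in the world has none). Each returns a list of dicts, best first, with "conf" (0 to 1); they miss things now and then, are a little off and sometimes report something else, mostly with a low value. They report only what shows in the picture. A call takes as long as a camera call. They do not tell look-alikes from the thing itself.
- spotter.spot_in(camera, label): "bbox" ([left, top, width, height] in pixels, round what is visible of it).
- spotter.regions_of(camera, label): "mask" (420x560 bool, what is visible of it) and "bbox" ([left, top, width, height] in pixels, round what is visible of it).
- spotter.mark_of(camera, label): "pixel" ([column, row] in pixels: a listed point, or the origin of a listed thing).
The state is a dict: "time_s": time; "q": joint angles; "qd": joint speeds; "effort": joint torques, N m; "ee_pos": TCP position; "tool_rot": TCP orientation; "wrist_force": force on the tool from outside, world axes, zero at the start; "ft_torque": the same for the moment, N m; "width": opening from 0.0 (shut) to 1.0 (fully open).
Only numpy, scipy, OpenCV 4.12 (cv2) and the standard library are available. Lean on these libraries where they do the work, as an engineer would, in place of code of your own. Each camera call takes 0.05 s, during which the arm holds its last target.

## Task

Draw the inspection lamp up out of its charging dock and turn it from upright to level, so that you hold it over the open mouth of the boiler's heat cell with the light strip centred above the mouth, facing straight down, about a hand's breadth above the rim. Finish while still holding it there, steady and raised, so that the inside can be inspected: do not put it down or let go. Do not bump the heat cell, and leave the other things on the bench where they are.

Things in the scene. Friction and masses are not known exactly. Their poses are not given: they have to be found in the camera images.
- lamp: Cordless inspection lamp, 0.2 kg, upright in its dock. Origin: centre of its foot; z up the lamp to its head, x the way the light strip faces (level at the start), y across. Handle: bar 28 (x, -14 to 14) x 32 (y) mm, z=0 to 115, its first 50 in the dock's pocket. Above it a thin blade, x 7 to 14, 30 wide, z=121 to 245 mm, with the strip on its +x face.
- lamp_grip (a point): Where to pinch the handle, across its 32 mm width, near the balance point: on the lamp's z axis, 85 mm up. Coming from behind (the lamp's -x side) at 45 degrees downwards, the gripper's body stays clear of the blade.
- lamp_strip (a point): Centre of the light strip (19 x 100 mm, pale) on the blade's face: at (15.5, 0, 187) mm in the lamp's frame; same axes.
- dock: Black charging dock screwed to the bench: base 100 x 85 x 12 mm, upright open pocket 40 (x) x 44 (y) mm outside, mouth 67 mm above the bench, inner floor (where the lamp's foot stands) at 17 mm. Origin: centre of the underside; z up; x is the way the docked lamp's strip faces. The lamp fits loosely (2 mm all round), with no catch: it comes straight up.
- cell: The boiler's heat cell (heat exchanger), a fixed heavy aluminium drum 216 mm in diameter lying on its back on feet, its open mouth upwards, steel coils inside; two copper pipe stubs stick out on its +x side to 135 mm from the axis at 75 mm height. Origin: centre of the underside; z up.
- cell_mouth (a point): Centre of the heat cell's open mouth, level with the rim: 150 mm above the bench; the mouth is 190 mm wide.
- tin: Bystander: tin of jointing compound, upright, 66 dia x 115 high (mm); origin at its underside.
- mug: Bystander: white mug, 82 dia x 92 high (mm); origin at its underside.
- screwdriver: Bystander: screwdriver lying on the bench, 200 long (mm); origin at mid-length underneath.
- wrench: Bystander: steel wrench lying on the bench, 160 long (mm); origin at mid-length underneath.
- driver: Bystander: red and black cordless drill-driver standing on its battery, 210 high, about 220 long (mm); origin at its underside.
- burner_door: Bystander: the boiler's round burner door, 200 dia, lying with its 72 dia burner tube standing up to 107 (mm); origin at its underside.
- gas_valve: Bystander: gas valve with two black coils, 60 x 145 x 98 high (mm); origin at its underside.
Not all that is in view belongs to the job. Leave any blue look-alike of the dock alone.

How it is judged:
On the way:
1. the lamp is held clear above the dock: its foot is more than 75 mm above the bench and it is out of the dock (height (world z) of lamp above 0.075 m and contact force between lamp and the fingers above 1 N and contact force between lamp and dock below 0.05 N), for 0.1 s.
At the end, for the whole second after the job is handed in: The gripper still holds the lamp, steady, touching nothing else; the middle of its light strip is within 50 mm (seen from above) of the centre of the heat cell's mouth and 50 to 180 mm above the rim; the strip faces straight down within 20 degrees (so the lamp is level) (horizontal distance between lamp_strip and cell_mouth below 0.05 m and z of lamp_strip in the frame of cell_mouth between 0.05 and 0.18 m and angle between lamp's own x axis and vertical above 2.7916 rad and contact force between lamp and the fingers above 1 N and contact force between lamp and cell below 0.05 N and contact force between lamp and dock below 0.05 N and contact force between lamp and tin below 0.05 N and contact force between lamp and mug below 0.05 N and contact force between lamp and screwdriver below 0.05 N and contact force between lamp and wrench below 0.05 N and contact force between lamp and driver below 0.05 N and contact force between lamp and burner_door below 0.05 N and contact force between lamp and gas_valve below 0.05 N and linear speed of lamp below 0.03 m/s and angular speed of lamp below 0.2 rad/s); the arm keeps its last pose, push and grip.
It fails at once if the heat cell is bumped (more than 3 N) by the arm, gripper or lamp (contact force between cell and the arm above 3 N or contact force between cell and the fingers above 3 N or contact force between cell and lamp above 3 N).
It fails at once if another thing on the bench is moved more than 30 mm (distance of any of tin, mug, screwdriver, wrench, driver, burner_door, gas_valve from where it was at the start of the episode above 0.03 m).
It also fails if it takes over 43 s, if anything falls off the work surface, if the arm or the gripper's body presses on something with over 40 N, if the wrist force passes 120 N, or if a joint passes its speed limit or range.

## Working session

There is one attempt and no reset: what is moved stays moved. The work goes in short steps, Python scripts to look and compute and a shell command to move; the robot and the scene stay as the last step left them, time stands still between calls to the robot, and variables do not carry over. Pictures are saved under pics/ and viewed, and the job is handed in when it is done.

```bash
ls; mkdir -p pics
python3 - <<'E'
from bench import monitor, read_camera, get_calibration, spotter
import cv2
s=monitor.sense();print(s)
for n in ["scene","top"]:
    p,d=read_camera(n);cv2.imwrite(f"pics/{n}0.png",p)
    c=get_calibration(n);print(n,c)
    for l in ["lamp","lamp_grip","dock","cell_mouth"]:
        print(l,[(r["pixel"],round(r["conf"],2)) for r in spotter.mark_of(n,l)][:4])
E
```

```text
pics
{'time_s': 0.0, 'q': array([-1.31896269,  0.46839388, -0.01157992,  1.60364625,  0.00599901,
        1.07141625, -0.05630468]), 'qd': array([-0.00164177, -0.00017784,  0.00014153,  0.00031601, -0.00059729,
        0.00301246,  0.00169524]), 'effort': array([-6.51869013e-04, -5.32389736e+01,  2.10052851e-02, -2.51295251e+01,
        1.12854625e-02,  7.93841231e-03,  2.68077187e-07]), 'ee_pos': array([0.18878991, 0.62137799, 0.23031812]), 'tool_rot': array([ 0.10324841,  0.69947952, -0.10453865,  0.69938532]), 'wrist_force': array([ 0.04868362, -0.74456025, -0.18446349]), 'ft_torque': array([-0.007021  , -0.02626675,  0.0116517 ]), 'width': 1.000051312925899}
scene {'fx': 422.3109247547046, 'fy': 422.3109247547046, 'cx': 283.7114010103002, 'cy': 214.4404146070096, 'T': array([[-0.83541825,  0.40273411, -0.37400747,  0.99319911],
       [ 0.54959534,  0.60642109, -0.57462894,  0.66690476],
       [-0.00461666, -0.68560826, -0.72795604,  1.0050708 ],
       [ 0.        ,  0.        ,  0.        ,  1.        ]])}
lamp [([253.5, 183.8], 0.85)]
lamp_grip [([251.0, 169.1], 0.65)]
dock [([254.5, 156.6], 0.8), ([248.1, 186.9], 0.66)]
cell_mouth [([360.7, 242.3], 0.75), ([279.9, 248.7], 0.31)]
top {'fx': 466.0850652866745, 'fy': 466.0850652866745, 'cx': 278.0791835579737, 'cy': 209.65301544988128, 'T': array([[-0.01095032, -0.99482016,  0.10105914,  0.43664768],
       [-0.99973121,  0.01295737,  0.01922519, -0.02144501],
       [-0.02043507, -0.10082145, -0.99469465,  1.62120669],
       [ 0.        ,  0.        ,  0.        ,  1.        ]])}
lamp [([369.8, 236.5], 0.73), ([367.3, 239.7], 0.6), ([162.1, 196.6], 0.23)]
lamp_grip [([370.5, 234.1], 0.61)]
dock [([323.8, 160.5], 0.72), ([365.3, 241.4], 0.66)]
cell_mouth [([223.8, 257.3], 0.8)]
```

View pics/scene0.png

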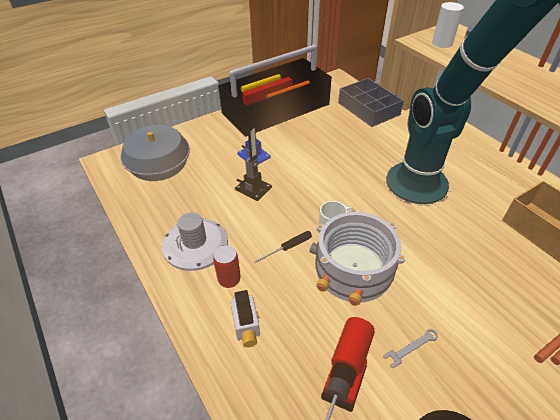

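View pics/top0.png

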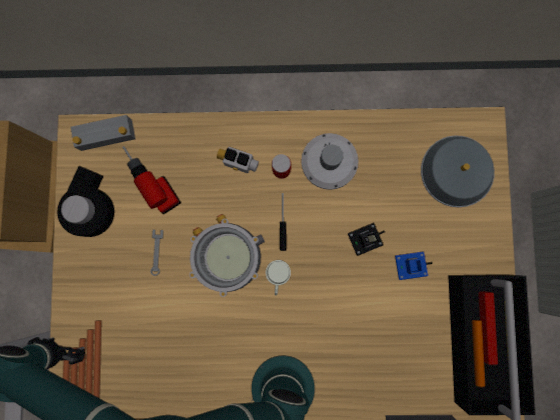

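Candidates: the black dock holding the lamp is at top (366,238) and scene (253,187). The blue empty look-alike is at top (411,265) and scene (254,153). The network's dock hit at top (324,160) is the burner door. I choose the black one and will check it in a crop.

```bash
cat > h.py <<'E'
import numpy as np
from bench import *
from bench import monitor, read_camera, get_calibration, spotter
def cloud(n):
    p,d=read_camera(n);c=get_calibration(n)
    v,u=np.mgrid[0:420,0:560]
    P=np.stack([(u-c["cx"])/c["fx"]*d,(v-c["cy"])/c["fy"]*d,d],-1)
    W=P@c["T"][:3,:3].T+c["T"][:3,3]
    W[d==0]=np.nan
    return p,d,W
E
python3 - <<'E'
from h import *
import cv2
np.set_printoptions(precision=4,suppress=True)
p,d,W=cloud("top")
q,_,V=cloud("scene")
a=cv2.resize(p[205:285,330:440],None,fx=5,fy=5,interpolation=2)
b=cv2.resize(q[115:210,215:300],None,fx=5,fy=5,interpolation=2)
cv2.imwrite("pics/ca.png",a);cv2.imwrite("pics/cb.png",b)
np.save("top.npy",W);np.save("scene.npy",V)
for nm,X in(("top",W),("scene",V)):
  # near lamp
  m=(np.abs(X[...,0]-.39)<.12)&(np.abs(X[...,1]+.21)<.12)
  Y=X[m]
  for lo,hi in((.008,.02),(.03,.08),(.085,.13),(.14,.2),(.2,.27)):
    k=(Y[:,2]>lo)&(Y[:,2]<hi);
    if k.sum(): print(nm,lo,hi,k.sum(),np.median(Y[k],0),Y[k].min(0),Y[k].max(0))
  # cell rim
  m=(X[...,2]>.14)&(X[...,2]<.16)&(np.hypot(X[...,0]-.33,X[...,1]-.1)<.25)
  Y=X[m]; print("rim",len(Y),Y.min(0),Y.max(0))
E
```

```text
top 0.008 0.02 240 [ 0.4707 -0.2633  0.0114] [ 0.275  -0.3287  0.008 ] [ 0.5094 -0.0971  0.0197]
top 0.03 0.08 70 [ 0.4838 -0.2761  0.0624] [ 0.467  -0.3162  0.0322] [ 0.5095 -0.2638  0.0785]
top 0.085 0.13 29 [ 0.4914 -0.2764  0.1169] [ 0.4778 -0.2841  0.0875] [ 0.5098 -0.2723  0.1286]
top 0.14 0.2 32 [ 0.4915 -0.2764  0.1715] [ 0.479  -0.2826  0.1413] [ 0.5048 -0.2724  0.2   ]
top 0.2 0.27 64 [ 0.4917 -0.2776  0.2506] [ 0.4781 -0.287   0.2031] [ 0.5063 -0.2715  0.2693]
rim 1034 [0.3172 0.0714 0.14  ] [0.5614 0.2875 0.1592]
scene 0.008 0.02 139 [ 0.4798 -0.2628  0.0109] [ 0.4424 -0.2955  0.0081] [ 0.5099 -0.2319  0.0198]
scene 0.03 0.08 109 [ 0.4924 -0.2734  0.0593] [ 0.4703 -0.2881  0.0315] [ 0.5099 -0.263   0.0794]
scene 0.085 0.13 89 [ 0.4982 -0.2767  0.1086] [ 0.4769 -0.3028  0.0852] [ 0.5097 -0.2692  0.1299]
scene 0.14 0.2 110 [ 0.4965 -0.2756  0.1701] [ 0.4781 -0.286   0.1405] [ 0.5095 -0.2695  0.2   ]
scene 0.2 0.27 130 [ 0.4961 -0.2759  0.2325] [ 0.4772 -0.2877  0.2002] [ 0.5098 -0.27    0.2608]
rim 1382 [0.3171 0.0724 0.14  ] [0.5639 0.2895 0.1533]
```

```bash
python3 -c "
import cv2,numpy as np
a=cv2.imread('pics/ca.png');b=cv2.imread('pics/cb.png')
print(a.shape,b.shape)
h=max(a.shape[0],b.shape[0])
f=lambda i:cv2.copyMakeBorder(i,0,h-i.shape[0],0,0,0)
o=np.hstack([f(a),f(b)]);s=min(800/o.shape[1],600/o.shape[0]);cv2.imwrite('pics/cc.png',cv2.resize(o,None,fx=s,fy=s))"
```

```text
(400, 550, 3) (475, 425, 3)
```

View pics/cc.png

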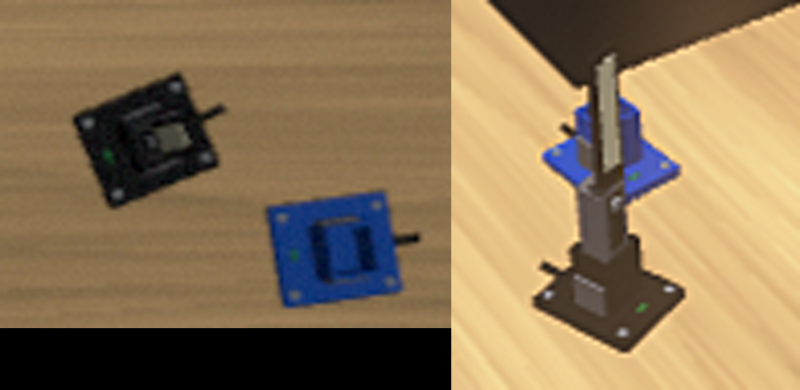

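Run:
```python
import numpy as np,cv2
from scipy.optimize import least_squares
np.set_printoptions(precision=4,suppress=True)
for n in("top","scene"):
  X=np.load(n+".npy");p=cv2.imread(f"pics/{n}0.png")
  near=(np.abs(X[...,0]-.5)<.09)&(np.abs(X[...,1]+.275)<.08)
  dark=p.max(2)<90
  base=near&(X[...,2]>.009)&(X[...,2]<.016)&dark
  Y=X[base][:,:2]
  r=cv2.minAreaRect((Y*1000).astype(np.float32));print(n,"base",len(Y),r); 
  print(cv2.boxPoints(r))
  for lo,hi in((.06,.07),(.075,.125),(.135,.255),(.255,.27)):
    Y=X[near&(X[...,2]>lo)&(X[...,2]<hi)]
    if len(Y)>3:
      r=cv2.minAreaRect((Y[:,:2]*1000).astype(np.float32));print(n,lo,hi,len(Y),Y.mean(0),r)
  top=near&(X[...,2]>.135)
  pale=top&(p.min(2)>95)
  print("pale",pale.sum(),X[pale].mean(0) if pale.any() else 0, X[pale].min(0),X[pale].max(0))
  r=X[pale]; 
  # plane normal
  c=r-r.mean(0);print("normal",np.linalg.svd(c)[2][2], "s",np.linalg.svd(c)[1])
  m=(X[...,2]>.144)&(X[...,2]<.153)&(np.hypot(X[...,0]-.44,X[...,1]-.18)<.125)
  Y=X[m]
  f=lambda v:np.clip(np.abs(np.hypot(Y[:,0]-v[0],Y[:,1]-v[1])-.1015)-.0065,0,None)
  s=least_squares(f,[.44,.15],loss="soft_l1",f_scale=.003);print("cell",s.x,np.median(f(s.x)),Y[:,2].mean())
```

```text
top base 282 ((499.6093444824219, -298.1128234863281), (83.60942077636719, 118.19762420654297), 21.06056785583496)
[[ 439.3597 -257.9845]
 [ 481.8346 -368.2866]
 [ 559.859  -338.2412]
 [ 517.3841 -227.9391]]
top 0.06 0.07 48 [ 0.4937 -0.2804  0.0652] ((495.76556396484375, -288.78167724609375), (43.599300384521484, 38.791961669921875), 20.494285583496094)
top 0.075 0.125 31 [ 0.4925 -0.2772  0.1054] ((495.37176513671875, -278.1156311035156), (13.014739036560059, 33.67793655395508), 85.88705444335938)
top 0.135 0.255 75 [ 0.4918 -0.277   0.2021] ((493.36834716796875, -278.3077087402344), (30.98846435546875, 12.34343433380127), 3.3199965953826904)
top 0.255 0.27 24 [ 0.4924 -0.2796  0.2603] ((491.87042236328125, -279.27886962890625), (28.335552215576172, 8.544219017028809), 20.182514190673828)Traceback (most recent call last):
  File "<stdin>", line 18, in <module>
    return umr_minimum(a, axis, None, out, keepdims, initial, where)
ValueError: zero-size array to reduction operation minimum which has no identity
```

Run:
```python
import numpy as np,cv2
from scipy.optimize import least_squares
np.set_printoptions(precision=4,suppress=True)
for n in("top","scene"):
  X=np.load(n+".npy")
  near=(np.abs(X[...,0]-.5)<.09)&(np.abs(X[...,1]+.275)<.08)
  for lo,hi in((.06,.07),(.075,.13),(.135,.255),(.255,.27)):
    Y=X[near&(X[...,2]>lo)&(X[...,2]<hi)]
    if len(Y)>3:
      r=cv2.minAreaRect((Y[:,:2]*1000).astype(np.float32));print(n,lo,hi,len(Y),Y.mean(0),r)
  m=(X[...,2]>.144)&(X[...,2]<.153)&(np.hypot(X[...,0]-.44,X[...,1]-.18)<.125)
  Y=X[m]
  f=lambda v:np.clip(np.abs(np.hypot(Y[:,0]-v[0],Y[:,1]-v[1])-.1015)-.0065,0,None)
  s=least_squares(f,[.44,.15],loss="soft_l1",f_scale=.003);print("cell",s.x,np.median(f(s.x)),Y[:,2].mean(),Y[:,:2].min(0),Y[:,:2].max(0))
  for nm,c,h in(("mug",(.41,0),.06),("tin",(.66,.02),.06)):pass
  hi=X[(X[...,2]>.02)&(X[...,0]>.25)&(X[...,0]<.85)&(X[...,1]>-.5)&(X[...,1]<.5)]
```

```text
top 0.06 0.07 48 [ 0.4937 -0.2804  0.0652] ((495.76556396484375, -288.78167724609375), (43.599300384521484, 38.791961669921875), 20.494285583496094)
top 0.075 0.13 35 [ 0.4936 -0.2779  0.1079] ((496.2430114746094, -278.7930603027344), (15.135441780090332, 35.304019927978516), 82.80308532714844)
top 0.135 0.255 75 [ 0.4918 -0.277   0.2021] ((493.36834716796875, -278.3077087402344), (30.98846435546875, 12.34343433380127), 3.3199965953826904)
top 0.255 0.27 24 [ 0.4924 -0.2796  0.2603] ((491.87042236328125, -279.27886962890625), (28.335552215576172, 8.544219017028809), 20.182514190673828)
cell [0.4389 0.1791] 0.0 0.14879702162400385 [0.3172 0.0714] [0.5614 0.2872]
scene 0.06 0.07 63 [ 0.502  -0.2795  0.065 ] ((500.5689392089844, -278.8921203613281), (35.13188934326172, 55.536399841308594), 73.15503692626953)
scene 0.075 0.13 158 [ 0.5024 -0.2809  0.1035] ((497.6765441894531, -288.27410888671875), (35.15083694458008, 34.781532287597656), 27.219514846801758)
scene 0.135 0.255 231 [ 0.4958 -0.2762  0.1961] ((493.06793212890625, -277.67510986328125), (34.218177795410156, 12.29479694366455), 9.327898025512695)
scene 0.255 0.27 20 [ 0.4936 -0.2783  0.2583] ((493.875244140625, -278.0048828125), (29.540367126464844, 8.837611198425293), 28.91745948791504)
cell [0.4417 0.181 ] 0.0 0.147805014961694 [0.3171 0.0724] [0.5639 0.2891]
```

```bash
cat >> h.py <<'E'
from scipy.spatial.transform import Rotation as R
np.set_printoptions(precision=4,suppress=True)
def st():
    s=monitor.sense(); M=R.from_quat(s["tool_rot"])
    print("t",round(s["time_s"],2),"q",s["q"],"p",s["ee_pos"],"F",s["wrist_force"],"w",round(s["width"],3))
    print(M.as_matrix()); return s,M
YAW=np.deg2rad(111.5); A=np.array([.4965,-.2885])
def lampR(yaw=YAW): return R.from_euler("z",yaw).as_matrix()
def grip_tool(L,sgn=1):
    x,y,z=L.T; tx=(x-z)/2**.5; ty=sgn*y; return np.stack([tx,ty,np.cross(tx,ty)],1)
def todo(M,p,Rt,pt):
    "shift in tool frame and rotvec deg from current"
    m=M.as_matrix(); print("shift",m.T@(pt-p),"rot",np.rad2deg(R.from_matrix(m.T@Rt).as_rotvec()))
E
python3 - <<'E'
from h import *
s,M=st()
print("az",np.rad2deg(np.arctan2(s["ee_pos"][1],s["ee_pos"][0])))
d=np.deg2rad(-105)
M2=R.from_rotvec([0,0,d])*M
p2=R.from_rotvec([0,0,d]).apply(s["ee_pos"]);print(p2)
for sg in(1,-1):
    G=grip_tool(lampR(),sg);g=np.array([*A,.102]);print(G)
    todo(M2,p2,G,g+.019*G[:,0]-.1*G[:,0])
E
```

```text
t 0.6 q [-1.319   0.4675 -0.0116  1.6027  0.006   1.0714 -0.0563] p [0.1889 0.6219 0.2313] F [-0.158   0.4703 -0.0231] w 1.003
[[ 0.      0.2907  0.9568]
 [ 0.      0.9568 -0.2907]
 [-1.      0.      0.    ]]
az 73.10439684084595
[ 0.5519 -0.3434  0.2313]
[[-0.2592 -0.9304 -0.2592]
 [ 0.6579 -0.3665  0.6579]
 [-0.7071  0.      0.7071]]
shift [ 0.072  -0.03    0.0168] rot [118.7996 -24.7494 -49.211 ]
[[-0.2592  0.9304  0.2592]
 [ 0.6579  0.3665 -0.6579]
 [-0.7071 -0.     -0.7071]]
shift [ 0.072  -0.03    0.0168] rot [-50.5449  41.6314 -20.9374]
```

```bash
python3 -m handwheel '[[-0.03,0,0,0,0,0,1],[-0.03,0,0,0,0,0,1],[-0.03,0,0,0,0,0,1],[-0.03,0,0,0,0,0,1],[0,-0.0012,0.0396,3.5,0,0,1],[0,-0.0012,0.0396,3.5,0,0,1],[0,-0.0012,0.0396,3.5,0,0,1],[0,-0.0012,0.0396,3.5,0,0,1],[0,-0.0012,0.0396,3.5,0,0,1],[0,-0.0012,0.0396,3.5,0,0,1],[0,-0.0012,0.0396,3.5,0,0,1],[0,-0.0012,0.0396,3.5,0,0,1]]'; python3 -c "
from h import *
st()"
```

```text
time_s: 1.6
ee_pos: [0.4597, 0.4596, 0.3513]
tool_rot: [0.271, 0.653, -0.271, 0.653]
wrist_force: [0.2, 1.2, 0.3]
width: 1.001
t 1.6 q [-0.9774  0.3788  0.1942  1.4682 -0.074   1.3015  0.0074] p [0.4597 0.4596 0.3513] F [0.1789 1.1814 0.3486] w 1.001
[[ 0.0003  0.7079  0.7063]
 [ 0.0002  0.7063 -0.7079]
 [-1.      0.0003  0.    ]]
```

```bash
python3 -m handwheel '[[0,-0.0012,0.0396,3.5,0,0,1],[0,-0.0012,0.0396,3.5,0,0,1],[0,-0.0012,0.0396,3.5,0,0,1],[0,-0.0012,0.0396,3.5,0,0,1],[0,-0.0012,0.0396,3.5,0,0,1],[0,-0.0012,0.0396,3.5,0,0,1],[0,-0.0012,0.0396,3.5,0,0,1],[0,-0.0012,0.0396,3.5,0,0,1],[0,-0.0012,0.0396,3.5,0,0,1],[0,-0.0012,0.0396,3.5,0,0,1],[0,-0.0012,0.0396,3.5,0,0,1],[0,-0.0012,0.0396,3.5,0,0,1]]'; python3 -c "
from h import *
st()";python3 -m handwheel '[[0,-0.0012,0.0396,3.5,0,0,1],[0,-0.0012,0.0396,3.5,0,0,1],[0,-0.0012,0.0396,3.5,0,0,1],[0,-0.0012,0.0396,3.5,0,0,1],[0,-0.0012,0.0396,3.5,0,0,1],[0,-0.0012,0.0396,3.5,0,0,1],[0,-0.0012,0.0396,3.5,0,0,1],[0,-0.0012,0.0396,3.5,0,0,1],[0,-0.0012,0.0396,3.5,0,0,1],[0,-0.0012,0.0396,3.5,0,0,1]]'; python3 -c "
from h import *
s,M=st()
for sg in(1,-1):
    G=grip_tool(lampR(),sg);g=np.array([*A,.102])
    todo(M,s['ee_pos'],G,g+.019*G[:,0]-.16*G[:,0])
"
```

```text
time_s: 2.6
ee_pos: [0.6485, 0.0347, 0.3513]
tool_rot: [0.487, 0.513, -0.487, 0.513]
wrist_force: [-0.4, -0.2, 1.2]
width: 0.997
t 2.6 q [-0.4551  0.3952  0.4885  1.4851 -0.1883  1.3076  0.1018] p [0.6485 0.0347 0.3513] F [-0.3575 -0.2249  1.1621] w 0.997
[[ 0.0004  0.9987  0.0514]
 [ 0.      0.0514 -0.9987]
 [-1.      0.0004 -0.    ]]
time_s: 3.43
ee_pos: [0.5506, -0.3429, 0.3513]
tool_rot: [0.619, 0.342, -0.618, 0.343]
wrist_force: [-0.5, -1.2, -0.8]
width: 0.998
t 3.43 q [ 0.0019  0.4285  0.7166  1.4975 -0.2856  1.322   0.1847] p [ 0.5506 -0.3429  0.3513] F [-0.5193 -1.1654 -0.8216] w 0.998
[[ 0.0004  0.8476 -0.5306]
 [-0.0001 -0.5306 -0.8476]
 [-1.      0.0004 -0.0001]]
shift [0.1496 0.0054 0.0419] rot [118.6689 -24.8247 -49.1592]
shift [0.1496 0.0054 0.0419] rot [-50.6743  41.6144 -21.0147]
```

```bash
python3 -m handwheel '[[0,0.02,0.034,0,0,0,1],[0,0.02,0.034,0,0,0,1],[0,0,0,-5.067,4.161,-2.101,1],[0,0,0,-5.067,4.161,-2.101,1],[0,0,0,-5.067,4.161,-2.101,1],[0,0,0,-5.067,4.161,-2.101,1],[0,0,0,-5.067,4.161,-2.101,1],[0,0,0,-5.067,4.161,-2.101,1],[0,0,0,-5.067,4.161,-2.101,1],[0,0,0,-5.067,4.161,-2.101,1],[0,0,0,-5.067,4.161,-2.101,1],[0,0,0,-5.067,4.161,-2.101,1]]'; python3 -c "
from h import *
s,M=st()
import cv2
p,d,W=cloud('wrist');cv2.imwrite('pics/w1.png',p)
p,d,W=cloud('scene');cv2.imwrite('pics/s1.png',p[80:300,150:450])
for sg in(-1,):
    G=grip_tool(lampR(),sg);g=np.array([*A,.102])
    todo(M,s['ee_pos'],G,g+.019*G[:,0]-.16*G[:,0])
"
```

```text
time_s: 4.43
ee_pos: [0.5392, -0.406, 0.3278]
tool_rot: [0.572, 0.681, -0.306, 0.34]
wrist_force: [0.2, -0.7, -1.6]
width: 1.001
t 4.43 q [ 0.8945  0.7808 -0.2925  1.013  -0.2068  1.8401  0.7765] p [ 0.5392 -0.406   0.3278] F [ 0.1751 -0.665  -1.6145] w 1.001
[[-0.1142  0.9871  0.1126]
 [ 0.5711  0.1579 -0.8055]
 [-0.8129 -0.0277 -0.5818]]
shift [0.1173 0.0013 0.0528] rot [-10.4974   9.1995  -6.8265]
```

View pics/w1.png

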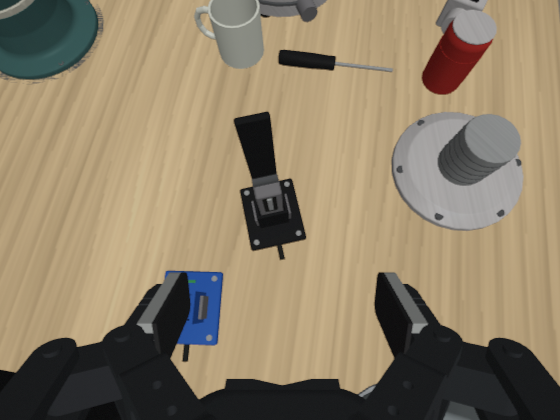

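View pics/s1.png

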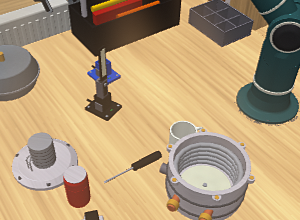

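```bash
cat > data.py <<'E'
import numpy as np
S=[([-1.319,.4675,-.0116,1.6027,.006,1.0714,-.0563],[.1889,.6219,.2313],[[0,.2907,.9568],[0,.9568,-.2907],[-1,0,0]]),
([-0.9774,0.3788,0.1942,1.4682,-0.074,1.3015,0.0074],[0.4597,0.4596,0.3513],[[.0003,.7079,.7063],[.0002,.7063,-.7079],[-1,.0003,0]]),
([-0.4551,0.3952,0.4885,1.4851,-0.1883,1.3076,0.1018],[0.6485,0.0347,0.3513],[[.0004,.9987,.0514],[0,.0514,-.9987],[-1,.0004,0]]),
([0.0019,0.4285,0.7166,1.4975,-0.2856,1.322,0.1847],[0.5506,-0.3429,0.3513],[[.0004,.8476,-.5306],[-.0001,-.5306,-.8476],[-1,.0004,-.0001]]),
([0.8945,0.7808,-0.2925,1.013,-0.2068,1.8401,0.7765],[0.5392,-0.406,0.3278],[[-.1142,.9871,.1126],[.5711,.1579,-.8055],[-.8129,-.0277,-.5818]])]
E
python3 - <<'E'
from h import *; from data import S
import itertools
from scipy.optimize import least_squares
def rot(q,s):
    a="zyzyzyz"; r=R.identity(); out=[]
    for i in range(7): r=r*R.from_euler(a[i],s[i]*q[i]); out.append(r)
    return out
best=[]
for s in itertools.product((1,-1),repeat=7):
    Ks=[]
    for q,p,M in S:
        Ks.append((rot(q,s)[-1].inv()*R.from_matrix(M)))
    m=R.concatenate(Ks).mean(); e=max((m.inv()*k).magnitude() for k in Ks)
    best.append((e,s,m.as_matrix()))
best.sort(key=lambda b:b[0])
for b in best[:4]:print(b)
s=best[0][1]
# positions: linear in offsets: p=sum R_i * o_i ; o after each joint
A=[];b=[]
ez=np.eye(3)
for q,p,M in S:
    rs=rot(q,s)
    # unknown: d1(z const), L1 z after r2(=r3), a elbow x,z , L2 after r4/5, wrist offset, tool
    cols=[ez[:,2],rs[2].as_matrix()[:,2],rs[2].as_matrix()[:,0],rs[4].as_matrix()[:,2],rs[4].as_matrix()[:,0],rs[6].as_matrix()[:,2],rs[5].as_matrix()[:,0]]
    A.append(np.stack(cols,1));b.append(p)
A=np.vstack(A);b=np.hstack(b)
x,res,rk,sv=np.linalg.lstsq(A,b,rcond=None);print(x,rk,sv,np.abs(A@x-b).max())
for use in([0,1,3,5],[0,1,3,5,6],[0,1,2,3,4,5]):
    x=np.linalg.lstsq(A[:,use],b,rcond=None)[0];print(use,x,np.abs(A[:,use]@x-b).max())
E
```

```text
(9.730044472470878e-05, (-1, 1, -1, 1, -1, 1, -1), array([[ 0., -1.,  0.],
       [ 0., -0., -1.],
       [ 1.,  0.,  0.]]))
(0.30006270706357385, (-1, 1, -1, 1, 1, 1, -1), array([[-0.0871, -0.996 ,  0.021 ],
       [ 0.26  , -0.0431, -0.9647],
       [ 0.9617, -0.0786,  0.2627]]))
(0.32551178214860865, (-1, 1, -1, -1, -1, -1, -1), array([[-0.6887, -0.7228, -0.0575],
       [ 0.1428, -0.0575, -0.9881],
       [ 0.7108, -0.6887,  0.1428]]))
(0.4251374055092482, (-1, 1, -1, -1, 1, -1, -1), array([[-0.6312, -0.7753, -0.0226],
       [-0.0778,  0.0923, -0.9927],
       [ 0.7717, -0.6248, -0.1186]]))
[ 0.3028  0.3887  0.0357  0.482  -0.0493  0.2191  0.0004] 7 [4.4252 3.8483 0.4792 0.428  0.3429 0.2701 0.0652] 0.03221923742060093
[0, 1, 3, 5] [0.3315 0.3991 0.5239 0.2138] 0.03537111988945055
[0, 1, 3, 5, 6] [ 0.3308  0.3829  0.4981  0.2033 -0.0318] 0.03503573963204282
[0, 1, 2, 3, 4, 5] [ 0.3027  0.3886  0.0353  0.482  -0.0493  0.2192] 0.032216660635184496
```

```bash
cat > kin.py <<'E'
from h import *; from data import S
from scipy.optimize import least_squares
SG=(-1,1,-1,1,-1,1,-1); TOOL=np.array([[0,-1,0],[0,0,-1],[1,0,0.]])
def rots(q):
    r=np.eye(3);o=[]
    for i,a in enumerate("zyzyzyz"):
        c,s=np.cos(SG[i]*q[i]),np.sin(SG[i]*q[i])
        r=r@(np.array([[c,-s,0],[s,c,0],[0,0,1]]) if a=="z" else np.array([[c,0,s],[0,1,0],[-s,0,c]]))
        o.append(r)
    return o
def J(q):
    r=rots(q)
    c=[np.array([0,0,1.]),r[2][:,2],r[4][:,2],r[6][:,2], r[0][:,1],r[2][:,1],r[4][:,1], r[2][:,0],r[4][:,0],r[5][:,0],r[0][:,0]]
    return np.stack(c,1)
A=np.vstack([J(q) for q,_,_ in S]);b=np.hstack([p for _,p,_ in S])
x0=np.array([.33,.4,.5,.21]+[0]*7)
lam=np.array([.03]*4+[.03]*7)
X=x0+np.linalg.lstsq(np.vstack([A,np.diag(lam)]),np.hstack([b-A@x0,np.zeros(11)]),rcond=None)[0]
def fk(q): return J(q)@X, rots(q)[-1]@TOOL
if __name__=="__main__":
    print(X,np.abs(A@X-b).max())
E
python3 kin.py
```

```text
[ 0.3147  0.5049  0.4715  0.3047 -0.0272 -0.005  -0.001   0.0016  0.0028
 -0.0011  0.0061] 0.00085659420714429
```

```bash
sed -i 's/^lam=.*/lam=np.array([.003]*11)/' kin.py; python3 kin.py
cat > ik.py <<'E'
from kin import *
LO=np.array([-2.53,-.31,-1.57,.28,-1.29,.15,-2.92]);HI=np.array([2.53,2.02,1.55,2.44,4.43,1.84,2.92])
def ik(p,Rt,q0,w=1e-3,m=.03):
    def f(q):
        a,B=fk(q); return np.hstack([(a-p)*10,R.from_matrix(B.T@Rt).as_rotvec()*3,w*(q-q0)])
    s=least_squares(f,np.clip(q0,LO+m+1e-3,HI-m-1e-3),bounds=(LO+m,HI-m))
    a,B=fk(s.x); return s.x,np.linalg.norm(a-p),np.rad2deg(R.from_matrix(B.T@Rt).magnitude())
E
python3 - <<'E'
from ik import *
q0=monitor.sense()["q"]
g=np.array([*A,.102]) if 0 else np.array([.4965,-.2885,.102])
rng=np.random.default_rng(0)
def tilt(sg,a):  # a= downward angle
    L=lampR();x,y,z=L.T;tx=np.cos(a)*x-np.sin(a)*z;ty=sg*y;return np.stack([tx,ty,np.cross(tx,ty)],1)
for sg in(-1,1):
  for deg in(45,40,50):
    G=tilt(sg,np.deg2rad(deg))
    for nm,o in(("pre",.13),("grasp",-.0)):
      best=None
      for k in range(12):
        qs=q0 if k==0 else rng.uniform(LO,HI)
        q,e,t=ik(g+(.019-o)*G[:,0],G,qs)
        if best is None or e*100+t<best[1]*100+best[2]-.05: best=(q,e,t)
        if k==0: print(sg,deg,nm,"from cur",q,round(e,4),round(t,2))
      print(sg,deg,nm,best[0],round(best[1],4),round(best[2],2))
E
```

```text
[ 0.3061  0.5208  0.4726  0.3131 -0.029  -0.0036 -0.0009  0.0005  0.0001
  0.0006 -0.0001] 3.0420778029283113e-05
-1 45 pre from cur [ 0.8802  0.9454 -0.3325  1.1257 -0.1521  1.7671  0.9839] 0.0 0.0
-1 45 pre [ 0.8802  0.9454 -0.3325  1.1257 -0.1521  1.7671  0.9839] 0.0 0.0
-1 45 grasp from cur [ 0.8744  0.9275 -0.3573  1.4185 -0.1531  1.4881  0.9962] 0.0 0.0
-1 45 grasp [ 0.8744  0.9275 -0.3573  1.4185 -0.1531  1.4881  0.9962] 0.0 0.0
-1 40 pre from cur [ 0.9758  1.0335 -0.5244  1.0743 -0.0618  1.81    0.8953] 0.0044 1.37
-1 40 pre [ 0.9758  1.0335 -0.5244  1.0743 -0.0618  1.81    0.8953] 0.0044 1.37
-1 40 grasp from cur [ 0.8818  0.975  -0.3607  1.3703 -0.1787  1.568   1.0019] 0.0 0.0
-1 40 grasp [ 0.8818  0.975  -0.3607  1.3703 -0.1787  1.568   1.0019] 0.0 0.0
-1 50 pre from cur [ 0.8755  0.8764 -0.3325  1.2021 -0.1276  1.6804  0.98  ] 0.0 0.0
-1 50 pre [ 0.8755  0.8764 -0.3325  1.2021 -0.1276  1.6804  0.98  ] 0.0 0.0
-1 50 grasp from cur [ 0.8657  0.8805 -0.3542  1.468  -0.1268  1.4066  0.9861] 0.0 0.0
-1 50 grasp [ 0.8657  0.8805 -0.3542  1.468  -0.1268  1.4066  0.9861] 0.0 0.0

[... 273 characters left out ...]
 0.4348  1.4608 -0.6189  1.6284 -1.7379] 0.0 0.0
1 40 pre from cur [ 0.9757  1.0335 -0.5243  1.0743 -0.0618  1.81   -2.2463] 0.0044 1.37
1 40 pre [ 0.9757  1.0335 -0.5243  1.0743 -0.0618  1.81   -2.2463] 0.0044 1.37
1 40 grasp from cur [ 0.4125  0.9723  0.4224  1.4122 -0.6328  1.7153 -1.7364] 0.0 0.0
1 40 grasp [ 0.4125  0.9723  0.4224  1.4122 -0.6328  1.7153 -1.7364] 0.0 0.0
1 50 pre from cur [ 0.4595  0.8751  0.4347  1.2431 -0.5487  1.7773 -1.8184] 0.0 0.0
1 50 pre [ 0.4595  0.8751  0.4347  1.2431 -0.5487  1.7773 -1.8184] 0.0 0.0
1 50 grasp from cur [ 0.3562  0.8834  0.4498  1.5108 -0.6065  1.5401 -1.7407] 0.0 0.0
1 50 grasp [ 0.3562  0.8834  0.4498  1.5108 -0.6065  1.5401 -1.7407] 0.0 0.0
```

Run:
```python
from h import *
import cv2
p,d,W=cloud("wrist"); np.save("wr.npy",W)
for l in("lamp","lamp_grip","dock"): print(l,[(r["pixel"],round(r["conf"],2)) for r in spotter.mark_of("wrist",l)][:3])
near=(np.abs(W[...,0]-.5)<.06)&(np.abs(W[...,1]+.285)<.07)
for lo,hi in((.006,.016),(.062,.07),(.075,.127),(.14,.255),(.135,.2),(.2,.258)):
    Y=W[near&(W[...,2]>lo)&(W[...,2]<hi)]
    r=cv2.minAreaRect((Y[:,:2]*1000).astype(np.float32));c=Y[:,:2]-Y[:,:2].mean(0)
    print(lo,len(Y),Y.mean(0),r, np.linalg.svd(c,full_matrices=False)[2][0],np.linalg.svd(c,full_matrices=False)[1])
```

```text
lamp [([270.0, 204.9], 0.96)]
lamp_grip [([272.7, 184.9], 0.86)]
dock [([274.5, 206.9], 0.9), ([197.8, 301.8], 0.88)]
0.006 2078 [ 0.5007 -0.3051  0.0113] ((499.83697509765625, -300.6861572265625), (85.07649993896484, 119.22489929199219), 21.54271697998047) [ 0.6057 -0.7957] [1.3645 1.2975]
0.062 288 [ 0.4987 -0.2996  0.0662] ((496.4646911621094, -291.519287109375), (44.03611373901367, 40.23566818237305), 21.911109924316406) [-0.9747 -0.2233] [0.2773 0.1962]
0.075 309 [ 0.5014 -0.3046  0.104 ] ((501.1008605957031, -303.9155578613281), (31.79119300842285, 7.080992221832275), 17.245656967163086) [-0.9337 -0.3581] [0.1577 0.0208]
0.14 1686 [ 0.494  -0.2844  0.2041] ((494.683837890625, -285.76220703125), (30.37336540222168, 7.928185939788818), 21.848766326904297) [-0.9315 -0.3638] [0.3526 0.0326]
0.135 819 [ 0.4942 -0.2853  0.1651] ((494.9916687011719, -286.9903869628906), (30.069255828857422, 10.076607704162598), 21.158945083618164) [-0.9309 -0.3653] [0.2474 0.0587]
0.2 1039 [ 0.494  -0.2842  0.2317] ((494.0289611816406, -283.8216552734375), (30.147171020507812, 3.8180508613586426), 21.887144088745117) [-0.931 -0.365] [0.2761 0.0143]
```

```bash
sed -i 's/^YAW=.*/YAW=np.deg2rad(111.4); A=np.array([.4964,-.2912]); MOUTH=np.array([.440,.180,.150])/' h.py; sed -i 's/^A=np.vstack/AA=np.vstack/; s/lstsq(np.vstack(\[A,/lstsq(np.vstack([AA,/; s/b-A@x0/b-AA@x0/; s/abs(A@X/abs(AA@X/' kin.py
cat > plan.py <<'E'
from ik import *
def final(az,sg=-1,hgt=.11):
    h=np.array([np.cos(az),np.sin(az),0]);x=np.array([0,0,-1.]);L=np.stack([x,np.cross(h,x),h],1)
    G=grip_tool(L,sg); gp=MOUTH+[0,0,hgt]-L@np.array([.0155,0,.102]); return L,G,gp+.019*G[:,0]
E
python3 - <<'E'
from plan import *
q0=monitor.sense()["q"]
G=grip_tool(lampR(),-1);g=np.array([*A,.102])
qp,e,t=ik(g-.111*G[:,0],G,q0);print("pre",qp,e,t)
qg,e,t=ik(g+.019*G[:,0],G,qp,w=1e-2);print(qg,e,t)
up=g+.019*G[:,0]+[0,0,.2]
qu,e,t=ik(up,G,qg);print("up.2",qu,e,t)
for dz in(.08,.1,.12,.15):
  q,e,t=ik(up+[0,0,dz-.2],G,qg);print(dz,q,round(e,4),round(t,1))
for az in range(0,360,20):
    L,F,pf=final(np.deg2rad(az))
    q,e,t=ik(pf,F,qu)
    print(az,q,round(e,4),round(t,2),"pf",pf, "dq",np.abs(q-qu).max().round(2), "rot",np.rad2deg(R.from_matrix(G.T@F).magnitude()).round())
E
```

```text
pre [ 0.8784  0.9469 -0.324   1.1203 -0.156   1.7707  0.9882] 5.502161357264458e-09 1.4430205540998635e-06
[ 0.8694  0.927  -0.3441  1.4146 -0.1603  1.4919  1.0039] 1.4381354455776292e-06 0.0003497466142561896
up.2 [ 0.8854  0.7079 -0.3782  1.3272 -0.2273  1.7761  0.9119] 8.364210199307314e-09 1.4593231533940854e-06
0.08 [ 0.8782  0.8287 -0.3599  1.3994 -0.185   1.5975  0.9707] 0.0 0.0
0.1 [ 0.88    0.8062 -0.3635  1.3915 -0.1916  1.6257  0.9618] 0.0 0.0
0.12 [ 0.8816  0.7846 -0.3668  1.382  -0.1984  1.6546  0.9526] 0.0 0.0
0.15 [ 0.8835  0.754  -0.3715  1.3646 -0.2089  1.6991  0.9381] 0.0 0.0
0 [-0.194   0.4286 -0.2314  1.8326 -0.2119  1.6165 -1.9411] 0.0 0.0 pf [0.3246 0.18   0.2621] dq 2.85 rot 133.0
20 [-0.2366  0.4416 -0.2583  1.816  -0.0084  1.6749 -1.7351] 0.0 0.0 pf [0.3315 0.1405 0.2621] dq 2.65 rot 121.0
40 [-0.2506  0.4433 -0.3209  1.823   0.2073  1.6873 -1.533 ] 0.0 0.0 pf [0.3516 0.1058 0.2621] dq 2.44 rot 110.0
60 [-0.2376  0.4347 -0.4105  1.8532  0.4261  1.6585 -1.3389] 0.0 0.0 pf [0.3823 0.08   0.2621] dq 2.25 rot 101.0
80 [-0.2006  0.4167 -0.5151  1.9039  0.6397  1.5
[... 845 characters left out ...]
q 1.98 rot 131.0
240 [ 0.8789  0.6057 -1.4631  2.1869  0.5795  0.2357  1.7494] 0.0 0.0 pf [0.4977 0.28   0.2621] dq 1.54 rot 144.0
260 [ 0.883   0.8055 -1.54    2.1207  0.3965  0.4691  2.2447] 0.0 0.0 pf [0.46   0.2937 0.2621] dq 1.33 rot 158.0
280 [ 0.8393  0.8963 -1.54    2.0425  0.254   0.7207  2.6358] 0.0 0.0 pf [0.42   0.2937 0.2621] dq 1.72 rot 172.0
300 [ 0.026   0.3221 -0.317   2.0002 -0.7273  1.1707 -2.4939] 0.0 0.0 pf [0.3823 0.28   0.2621] dq 3.41 rot 174.0
320 [-0.0511  0.3677 -0.2705  1.9291 -0.5673  1.3587 -2.3272] 0.0 0.0 pf [0.3516 0.2542 0.2621] dq 3.24 rot 160.0
340 [-0.1283  0.4038 -0.2389  1.8715 -0.3977  1.5098 -2.1417] 0.0 0.0 pf [0.3315 0.2195 0.2621] dq 3.05 rot 146.0
```

Run:
```python
from plan import *
s,M=st()
G=grip_tool(lampR(),-1);g=np.array([*A,.102])
print(g-.111*G[:,0]);todo(M,s["ee_pos"],G,g-.111*G[:,0])
```

```text
t 4.73 q [ 0.8895  0.7733 -0.2763  1.0095 -0.2109  1.8412  0.7764] p [ 0.5382 -0.4094  0.3322] F [-0.0946  1.2106  0.372 ] w 1.002
[[-0.1098  0.9882  0.1065]
 [ 0.5628  0.1501 -0.8128]
 [-0.8193 -0.0293 -0.5727]]
[ 0.525  -0.3643  0.1805]
shift [ 0.1512 -0.0018  0.0488] rot [-10.8658   9.8158  -6.9275]
```

```bash
python3 -m handwheel '[[0.03,0,0.01,0,0,0,1],[0.03,0,0.01,0,0,0,1],[0.03,0,0.01,0,0,0,1],[0.03,0,0.01,0,0,0,1],[0.03,0,0.009,0,0,0,1],[0,0,0,-2.7,2.45,-1.73,1],[0,0,0,-2.7,2.45,-1.73,1],[0,0,0,-2.7,2.45,-1.73,1],[0,0,0,-2.7,2.45,-1.73,1],[0,0,0,0,0,0,1]]'
python3 - <<'E'
from plan import *
s,M=st()
G=grip_tool(lampR(),-1);g=np.array([*A,.102])
todo(M,s["ee_pos"],G,g-.111*G[:,0])
E
```

```text
time_s: 5.57
ee_pos: [0.528, -0.3632, 0.179]
tool_rot: [0.519, 0.765, -0.215, 0.315]
wrist_force: [0.9, 0.3, -0.0]
width: 0.997
t 5.57 q [ 0.8733  0.9536 -0.3239  1.1118 -0.1561  1.7755  0.9863] p [ 0.528  -0.3632  0.179 ] F [ 0.9306  0.267  -0.0258] w 0.997
[[-0.2619  0.9298  0.2586]
 [ 0.6593  0.368  -0.6557]
 [-0.7048 -0.0013 -0.7094]]
shift [-0.0009 -0.0031 -0.0011] rot [ 0.0854 -0.1838  0.1877]
```

Run:
```python
from h import *
import cv2
s,M=st()
p,d,W=cloud("wrist"); cv2.imwrite("pics/w2.png",p)
print([(r["pixel"],round(r["conf"],2)) for r in spotter.mark_of("wrist","lamp_grip")][:3])
near=(np.abs(W[...,0]-.5)<.06)&(np.abs(W[...,1]+.285)<.07)
for lo,hi in((.06,.07),(.08,.127),(.14,.2),(.2,.258)):
    Y=W[near&(W[...,2]>lo)&(W[...,2]<hi)]
    if len(Y)<9: continue
    r=cv2.minAreaRect((Y[:,:2]*1000).astype(np.float32));c=Y[:,:2]-Y[:,:2].mean(0)
    print(lo,len(Y),Y.mean(0),r, np.linalg.svd(c,full_matrices=False)[2][0])
```

```text
t 5.57 q [ 0.8733  0.9536 -0.3239  1.1118 -0.1561  1.7755  0.9863] p [ 0.528  -0.3632  0.179 ] F [ 0.9306  0.267  -0.0258] w 0.997
[[-0.2619  0.9298  0.2586]
 [ 0.6593  0.368  -0.6557]
 [-0.7048 -0.0013 -0.7094]]
[([279.1, 204.4], 0.78)]
0.06 749 [ 0.5008 -0.3017  0.0662] ((496.31622314453125, -291.9116516113281), (44.009605407714844, 40.66897964477539), 21.41115951538086) [0.8839 0.4676]
0.08 991 [ 0.5016 -0.305   0.1065] ((499.7679748535156, -303.4074401855469), (32.85150146484375, 10.609006881713867), 9.177395820617676) [0.9313 0.3642]
0.14 2998 [ 0.4938 -0.2851  0.1712] ((494.57940673828125, -287.16845703125), (30.009145736694336, 9.544586181640625), 21.367141723632812) [-0.9316 -0.3635]
0.2 6575 [ 0.4937 -0.2846  0.2338] ((493.44842529296875, -284.149169921875), (30.157611846923828, 4.746492385864258), 21.190170288085938) [0.9308 0.3654]
```

View pics/w2.png

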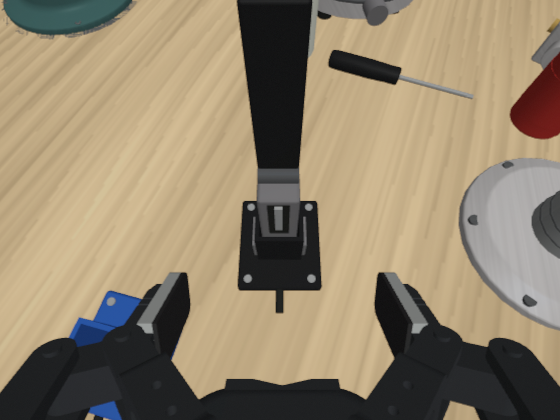

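The close view shows the lamp at (279,205) in the black dock, midway between the fingers. The blue dock is off to the left at (95,370). Going in.

```bash
python3 -m handwheel '[[0,-0.003,-0.001,0,0,0,1],[0.025,0,0,0,0,0,1],[0.025,0,0,0,0,0,1],[0.025,0,0,0,0,0,1],[0.02,0,0,0,0,0,1],[0.015,0,0,0,0,0,1],[0.01,0,0,0,0,0,1],[0.009,0,0,0,0,0,1],[0,0,0,0,0,0,1],[0,0,0,0,0,0,1]]'
python3 - <<'E'
from plan import *
import cv2
s,M=st()
G=grip_tool(lampR(),-1);g=np.array([*A,.102])
todo(M,s["ee_pos"],G,g+.019*G[:,0])
p,d,W=cloud("wrist"); cv2.imwrite("pics/w3.png",p)
E
```

```text
time_s: 6.5
ee_pos: [0.4907, -0.2808, 0.0915]
tool_rot: [0.521, 0.763, -0.215, 0.316]
wrist_force: [0.4, -0.9, -1.1]
width: 0.999
t 6.5 q [ 0.8742  0.9239 -0.3466  1.4133 -0.1591  1.4962  1.004 ] p [ 0.4907 -0.2808  0.0915] F [ 0.4499 -0.8852 -1.0638] w 0.999
[[-0.2563  0.9315  0.2582]
 [ 0.6587  0.3638 -0.6586]
 [-0.7074  0.0013 -0.7068]]
shift [0.0032 0.0016 0.0008] rot [ 0.006   0.0228 -0.0971]
```

View pics/w3.png

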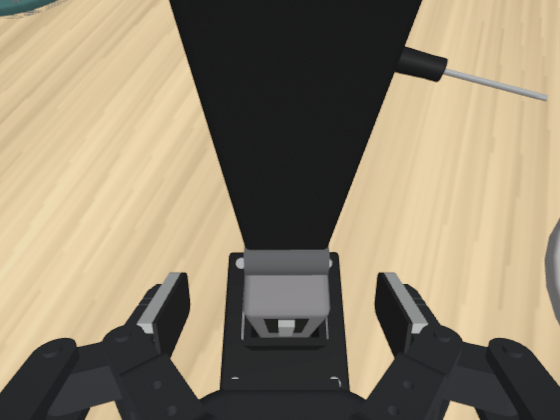

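The fingers straddle the handle at (286,295) and it is centred. Closing.

```bash
python3 -m handwheel '[[0.003,0.001,0.0005,0,0,0,1],[0,0,0,0,0,0,0],[0,0,0,0,0,0,0],[0,0,0,0,0,0,0],[0,0,0,0,0,0,0],[0,0,0,0,0,0,0],[0,0,0,0,0,0,0],[0,0,0,0,0,0,0],[0,0,0,0,0,0,0],[0,0,0,0,0,0,0]]' 70
python3 - <<'E'
from plan import *
s,M=st()
print("up in tool",M.as_matrix().T@[0,0,1])
E
```

```text
time_s: 7.38
ee_pos: [0.491, -0.2785, 0.0887]
tool_rot: [0.521, 0.763, -0.215, 0.316]
wrist_force: [1.6, -0.8, 1.5]
width: 0.36
t 7.38 q [ 0.8725  0.9265 -0.3475  1.4167 -0.1596  1.4902  1.0036] p [ 0.491  -0.2785  0.0887] F [ 1.5549 -0.8406  1.4906] w 0.36
[[-0.2564  0.9314  0.2585]
 [ 0.6592  0.3641 -0.6579]
 [-0.7069  0.0017 -0.7073]]
up in tool [-0.7069  0.0017 -0.7073]
```

```bash
python3 -m handwheel '[[-0.007,0,-0.007,0,0,0,0],[-0.0106,0,-0.0106,0,0,0,0],[-0.0106,0,-0.0106,0,0,0,0],[-0.0106,0,-0.0106,0,0,0,0],[-0.0106,0,-0.0106,0,0,0,0],[-0.0106,0,-0.0106,0,0,0,0],[-0.0106,0,-0.0106,0,0,0,0],[-0.0106,0,-0.0106,0,0,0,0],[-0.0106,0,-0.0106,0,0,0,0],[-0.007,0,-0.007,0,0,0,0],[0,0,0,0,0,0,0],[0,0,0,0,0,0,0]]'
python3 - <<'E'
from plan import *
import cv2
s,M=st()
p,d,W=cloud("wrist"); 
q,_,V=cloud("scene"); cv2.imwrite("pics/w4.png",np.hstack([cv2.resize(p,(400,300)),cv2.resize(q[80:290,150:430],(400,300))]))
L,F,pf=final(YAW)
print(pf);todo(M,s["ee_pos"],F,pf)
# plan continuity
q=s["q"];R0=M;p0=s["ee_pos"]
rv=(M.inv()*R.from_matrix(F)).as_rotvec()
for k in np.linspace(0,1,9):
    q,e,t=ik(p0+k*(pf-p0)+[0,0,.08*np.sin(np.pi*k)],(M*R.from_rotvec(rv*k)).as_matrix(),q,w=1e-2);print(q,round(e,4),round(t,2))
E
```

```text
time_s: 8.38
ee_pos: [0.4908, -0.2787, 0.2286]
tool_rot: [0.521, 0.763, -0.215, 0.317]
wrist_force: [-0.7, 0.3, -2.6]
width: 0.367
t 8.38 q [ 0.8866  0.7629 -0.3737  1.3732 -0.2043  1.6822  0.943 ] p [ 0.4908 -0.2787  0.2286] F [-0.6742  0.2599 -2.6118] w 0.367
[[-0.2564  0.9313  0.2587]
 [ 0.6587  0.3642 -0.6584]
 [-0.7074  0.0015 -0.7068]]
[0.4821 0.0725 0.2621]
shift [ 0.2098  0.1199 -0.2572] rot [ -0.0443 -89.9759  -0.0975]
[ 0.8865  0.7631 -0.3737  1.3733 -0.2042  1.682   0.943 ] 0.0 0.0
[ 0.8423  0.578  -0.3944  1.5187 -0.1733  1.53    0.8785] 0.0 0.0
[ 0.7795  0.4086 -0.419   1.6381 -0.126   1.3974  0.7816] 0.0 0.0
[ 0.6963  0.2644 -0.4517  1.7393 -0.047   1.2783  0.6414] 0.0 0.0
[ 0.5922  0.1572 -0.4992  1.8283  0.081   1.1753  0.4404] 0.0 0.0
[ 0.4646  0.1022 -0.5631  1.9069  0.2724  1.1076  0.1615] 0.0 0.0
[ 0.3006  0.1165 -0.6258  1.971   0.5185  1.1118 -0.1901] 0.0 0.0
[ 0.0917  0.2078 -0.6554  2.0108  0.7619  1.2144 -0.556 ] 0.0 0.0
[-0.1357  0.358  -0.6377  2.0146  0.9376  1.3869 -0.8607] 0.0 0.0
```

View pics/w4.png

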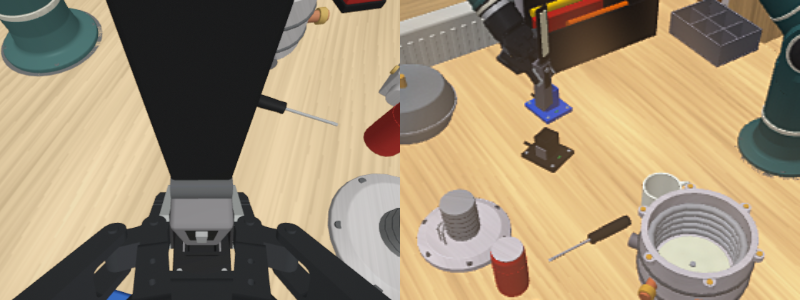

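Run:
```python
from plan import *
s,M=st();q=s["q"];p=s["ee_pos"]
L,F,pf=final(YAW);rv=(M.inv()*R.from_matrix(F)).as_rotvec()
pu=p+[0,0,.05]
for k in np.linspace(0,1,7):
    q,e,t=ik(pu,(M*R.from_rotvec(rv*k)).as_matrix(),q,w=1e-2);print(q,round(e,4),round(t,2))
for k in np.linspace(0,1,5):
    q,e,t=ik(pu+k*(pf-pu),F,q,w=1e-2);print(q,round(e,4),round(t,2))
print(F.T@(pf-pu))
```

```text
t 8.48 q [ 0.8866  0.7646 -0.3733  1.3742 -0.2041  1.6821  0.943 ] p [ 0.4902 -0.2785  0.2274] F [-0.2585  0.3453 -3.1034] w 0.36
[[-0.2578  0.9313  0.2573]
 [ 0.6597  0.3642 -0.6573]
 [-0.7059  0.0002 -0.7083]]
[ 0.8891  0.7172 -0.3806  1.3393 -0.2223  1.7581  0.9174] 0.0 0.0
[ 0.8616  0.5735 -0.3749  1.4623 -0.1281  1.5503  0.9028] 0.0 0.0
[ 0.8197  0.4342 -0.3712  1.6009 -0.0224  1.3299  0.8456] 0.0 0.0
[ 0.7561  0.3084 -0.3668  1.7482  0.1211  1.1077  0.7241] 0.0 0.0
[ 0.6637  0.209  -0.3585  1.8978  0.3491  0.9073  0.4948] 0.0 0.0
[ 0.5458  0.1528 -0.3506  2.0424  0.7178  0.7846  0.1037] 0.0 0.0
[ 0.4272  0.1597 -0.3585  2.1721  1.1759  0.8222 -0.3964] 0.0 0.0
[ 0.4272  0.1597 -0.3585  2.1721  1.176   0.8222 -0.3964] 0.0 0.0
[ 0.3012  0.1616 -0.4517  2.1875  1.1112  0.9651 -0.5151] 0.0 0.0
[ 0.1642  0.1991 -0.5376  2.1647  1.0436  1.1126 -0.6358] 0.0 0.0
[ 0.0188  0.2684 -0.6037  2.1057  0.9848  1.2563 -0.7546] 0.0 0.0
[-0.1302  0.3596 -0.6445  2.0143  0.9394  1.3891 -0.8621] 0.0 0.0
[-0.2223  0.1205 -0.244 ]
```

Feasible in both phases: first pitch in place, then translate.

```bash
python3 -m handwheel '[[-0.012,0,-0.012,0,0,0,0],[-0.012,0,-0.012,0,0,0,0],[-0.012,0,-0.012,0,-1,0,0],[0,0,0,0,-2,0,0],[0,0,0,0,-3,0,0],[0,0,0,0,-4,0,0],[0,0,0,0,-4,0,0],[0,0,0,0,-4,0,0],[0,0,0,0,-4,0,0],[0,0,0,0,-4,0,0],[0,0,0,0,-4,0,0],[0,0,0,0,-4,0,0]]';python3 - <<'E'
from h import *
st()
E
python3 -m handwheel '[[0,0,0,0,-4,0,0],[0,0,0,0,-4,0,0],[0,0,0,0,-4,0,0],[0,0,0,0,-4,0,0],[0,0,0,0,-4,0,0],[0,0,0,0,-4,0,0],[0,0,0,0,-4,0,0],[0,0,0,0,-4,0,0],[0,0,0,0,-4,0,0],[0,0,0,0,-4,0,0],[0,0,0,0,-4,0,0],[0,0,0,0,-4,0,0]]';python3 - <<'E'
from plan import *
import cv2
s,M=st()
L,F,pf=final(YAW);todo(M,s["ee_pos"],F,pf)
print(F.T@(pf-s["ee_pos"]))
q,_,V=cloud("scene"); p,_,_=cloud("wrist");cv2.imwrite("pics/w5.png",np.hstack([cv2.resize(p,(400,300)),cv2.resize(q[80:290,150:430],(400,300))]))
E
```

```text
time_s: 9.48
ee_pos: [0.4905, -0.2783, 0.2794]
tool_rot: [0.435, 0.636, -0.359, 0.527]
wrist_force: [-0.1, 0.4, -1.2]
width: 0.366
t 9.48 q [ 0.7979  0.3935 -0.3612  1.6399  0.0072  1.2703  0.8233] p [ 0.4905 -0.2783  0.2794] F [-0.0555  0.4263 -1.2019] w 0.366
[[-0.0672  0.9312  0.3582]
 [ 0.1758  0.3645 -0.9145]
 [-0.9821  0.0015 -0.1883]]
time_s: 10.48
ee_pos: [0.4903, -0.278, 0.2795]
tool_rot: [0.252, 0.367, -0.504, 0.74]
wrist_force: [-1.9, -0.2, -1.6]
width: 0.369
t 10.48 q [ 0.4367  0.1379 -0.2963  2.1073  0.9204  0.7732 -0.1198] p [ 0.4903 -0.278   0.2795] F [-1.9035 -0.1786 -1.589 ] w 0.369
[[ 0.2218  0.9312  0.2892]
 [-0.5616  0.3645 -0.7428]
 [-0.7971  0.0023  0.6038]]
shift [-0.1848  0.1201 -0.2732] rot [-0.1069 -7.8569 -0.0837]
[-0.2205  0.1203 -0.2452]
```

View pics/w5.png

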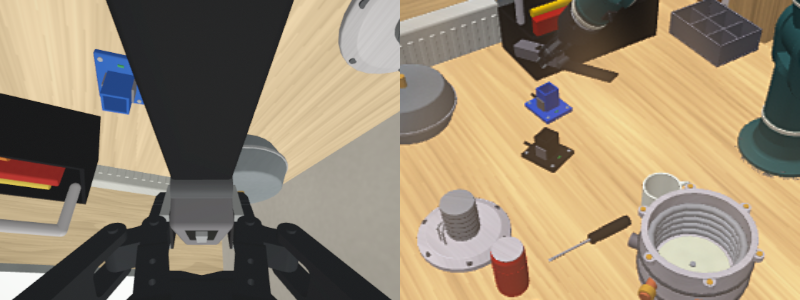

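```bash
python3 -m handwheel '[[0,0,0,0,-4,0,0],[0,0,0,0,-3.9,0,0],[-0.008,0.0043,-0.009,0,0,0,0],[-0.0147,0.008,-0.0163,0,0,0,0],[-0.0147,0.008,-0.0163,0,0,0,0],[-0.0147,0.008,-0.0163,0,0,0,0],[-0.0147,0.008,-0.0163,0,0,0,0],[-0.0147,0.008,-0.0163,0,0,0,0],[-0.0147,0.008,-0.0163,0,0,0,0],[-0.0147,0.008,-0.0163,0,0,0,0],[-0.0147,0.008,-0.0163,0,0,0,0],[0,0,0,0,0,0,0]]';python3 - <<'E'
from plan import *
s,M=st()
L,F,pf=final(YAW);todo(M,s["ee_pos"],F,pf)
E
```

```text
time_s: 11.58
ee_pos: [0.4868, -0.0733, 0.2695]
tool_rot: [0.218, 0.32, -0.517, 0.763]
wrist_force: [0.3, 0.1, -2.0]
width: 0.366
t 11.58 q [ 0.0733  0.2042 -0.5069  2.1472  1.0033  1.1401 -0.65  ] p [ 0.4868 -0.0733  0.2695] F [ 0.283   0.1094 -2.0287] w 0.366
[[ 0.2599  0.9289  0.2637]
 [-0.65    0.3703 -0.6637]
 [-0.7141  0.001   0.7   ]]
shift [-0.0906  0.0496 -0.1032] rot [ 0.1936 -0.5735 -0.2752]
```

```bash
python3 -m handwheel '[[-0.013,0.007,-0.0145,0.2,-0.5,-0.3,0],[-0.013,0.007,-0.0147,0,0,0,0],[-0.013,0.007,-0.0147,0,0,0,0],[-0.013,0.007,-0.0147,0,0,0,0],[-0.013,0.007,-0.0147,0,0,0,0],[-0.01,0.006,-0.012,0,0,0,0],[-0.008,0.005,-0.01,0,0,0,0],[-0.005,0.0025,-0.005,0,0,0,0],[-0.0025,0.001,-0.0025,0,0,0,0],[0,0,0,0,0,0,0],[0,0,0,0,0,0,0],[0,0,0,0,0,0,0]]';python3 - <<'E'
from plan import *
import cv2
s,M=st()
L,F,pf=final(YAW);todo(M,s["ee_pos"],F,pf)
out=[]
for n in("scene","top","wrist"):
    p,d,W=cloud(n);out.append(p)
    a=W[(np.abs(W[...,0]-.45)<.2)&(np.abs(W[...,1]-.15)<.2)&(W[...,2]>.26)&(W[...,2]<.30)]
    print(n,len(a),a.mean(0) if len(a) else "")
    if n=="wrist":
        c=a-a.mean(0);print("normal",np.linalg.svd(c,full_matrices=False)[2],a.min(0),a.max(0))
    for l in("lamp_strip","cell_mouth"): print(l,[(r["pixel"],round(r["conf"],2)) for r in spotter.mark_of(n,l)][:2])
cv2.imwrite("pics/f1.png",np.hstack([out[0][150:330,200:460].repeat(2,0).repeat(2,1)[:360,:400],out[1][170:350,120:320].repeat(2,0).repeat(2,1)[:360]]))
cv2.imwrite("pics/f2.png",out[2])
E
```

```text
time_s: 12.58
ee_pos: [0.4829, 0.065, 0.2607]
tool_rot: [0.215, 0.313, -0.525, 0.762]
wrist_force: [-0.2, -0.9, -1.6]
width: 0.367
t 12.58 q [-0.1561  0.3508 -0.5984  2.0203  0.9349  1.3757 -0.8559] p [0.4829 0.065  0.2607] F [-0.1819 -0.9052 -1.647 ] w 0.367
[[ 0.2538  0.9341  0.2511]
 [-0.665   0.357  -0.656 ]
 [-0.7024 -0.0005  0.7118]]
shift [-0.0062  0.0019 -0.0041] rot [-0.3194  0.3816  0.364 ]
scene 1045 [0.4743 0.1066 0.2736]
lamp_strip [([361.8, 209.1], 0.79)]
cell_mouth [([358.5, 239.6], 0.8)]
top 587 [0.4849 0.0601 0.2867]
lamp_strip [([167.5, 195.2], 0.75)]
cell_mouth [([223.2, 256.0], 0.81)]
wrist 40435 [0.4578 0.1311 0.2764]
normal [[ 0.3469 -0.9018  0.2578]
 [ 0.9336  0.3583 -0.0031]
 [ 0.0896 -0.2417 -0.9662]] [ 0.4113 -0.0005  0.26  ] [0.5213 0.1847 0.3   ]
lamp_strip [([281.7, 101.8], 0.9)]
cell_mouth []
```

View pics/f1.png

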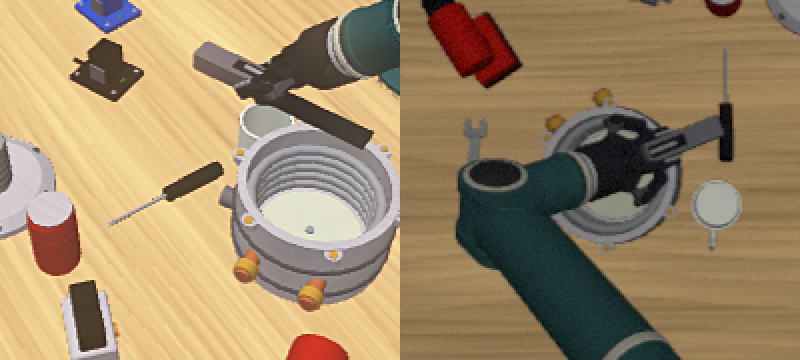

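View pics/f2.png

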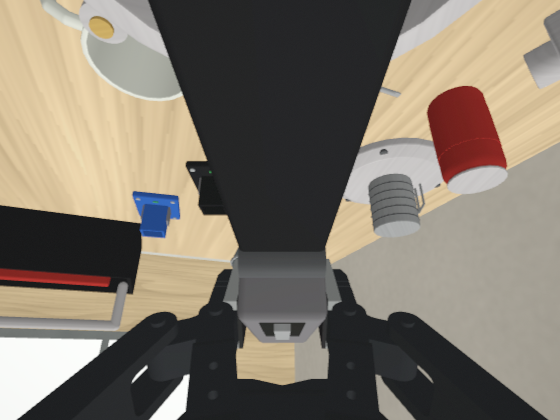

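Run:
```python
from plan import *
s,M=st()
p,d,W=cloud("wrist")
a=W[10:230,250:310].reshape(-1,3);a=a[~np.isnan(a).any(1)]
a=a[np.abs(a[:,2]-np.median(a[:,2]))<.03]
c=a.mean(0);u,sv,vt=np.linalg.svd(a-c,full_matrices=False);n=vt[2]*np.sign(-vt[2][2]);print(len(a),c,sv,"x_l",n,"tilt",np.rad2deg(np.arccos(-n[2])),"resid",np.abs((a-c)@n).mean())
# edges along blade: points on the plane
b=W.reshape(-1,3);b=b[~np.isnan(b).any(1)];b=b[(np.abs((b-c)@n)<.004)]
h=np.array([np.cos(YAW),np.sin(YAW),0]);h-=n*(h@n);h/=np.linalg.norm(h);t=np.cross(n,h)
b=b[np.abs((b-c)@t)<.03];print("along",((b-c)@h).min(),((b-c)@h).max(),"across",((b-c)@t).min(),((b-c)@t).max())
x,e=s["ee_pos"],M.as_matrix()
# strip by held-grip assumption
Lz=h; gp=x-.019*e[:,0]; st_=gp+.0155*n+.102*Lz; print("strip",st_,"off",st_-MOUTH)
far=c+h*((b-c)@h).min(), c+h*((b-c)@h).max();print(far)
m=spotter.mark_of("wrist","lamp_strip")[0]["pixel"];print(m,W[int(m[1]),int(m[0])])
```

```text
t 13.03 q [-0.157   0.3514 -0.5993  2.0199  0.9353  1.3757 -0.8566] p [0.4831 0.066  0.2606] F [ 0.4649 -0.3699 -2.0247] w 0.369
[[ 0.255   0.9336  0.2517]
 [-0.6643  0.3583 -0.656 ]
 [-0.7026  0.      0.7116]]
7218 [0.446  0.1615 0.2657] [1.1656 0.3079 0.0284] x_l [ 0.0043 -0.0079 -1.    ] tilt 0.5160798375761598 resid 0.00026335451619485876
along -2.47298620791932 0.020334300242826158 across -0.029687485240699 0.02897249809231034
strip [0.4411 0.1734 0.2575] off [ 0.0011 -0.0066  0.1075]
(array([ 1.3482, -2.1409,  0.2878]), array([0.4386, 0.1804, 0.2655]))
[282.7, 105.4] [nan nan nan]
```

```bash
python3 -m handwheel '[[-0.002,0.001,-0.002,0,0,0,0],[-0.002,0.001,-0.002,0,0,0,0],[0,0,0,0,0,0,0],[0,0,0,0,0,0,0],[0,0,0,0,0,0,0],[0,0,0,0,0,0,0],[0,0,0,0,0,0,0],[0,0,0,0,0,0,0],[0,0,0,0,0,0,0],[0,0,0,0,0,0,0]]';python3 - <<'E'
from plan import *
from bench import order
import cv2
s,M=st();e=M.as_matrix();print("qd",np.abs(s["qd"]).max())
xl=(e[:,0]+e[:,2])/2**.5; zl=(e[:,2]-e[:,0])/2**.5
print("strip off",s["ee_pos"]-.019*e[:,0]+.0155*xl+.102*zl-MOUTH,"x_l",xl)
p,_,V=cloud("scene");V0=np.load("scene.npy");p0=cv2.imread("pics/scene0.png")
df=cv2.absdiff(p,p0).max(2)>60; 
for n,(u,v) in dict(tin=(227,267),mug=(325,205),sd=(285,247),wrench=(412,347),driver=(350,350),door=(195,240),valve=(245,317)).items(): print(n,df[v-20:v+20,u-20:u+20].mean().round(3))
print(order.hand_in())
E
```

```text
time_s: 13.97
ee_pos: [0.4829, 0.0721, 0.2605]
tool_rot: [0.215, 0.313, -0.524, 0.762]
wrist_force: [-0.5, -0.2, -2.0]
width: 0.367
t 13.97 q [-0.1665  0.3577 -0.602   2.0124  0.9323  1.3845 -0.8628] p [0.4829 0.0721 0.2605] F [-0.5001 -0.18   -2.0437] w 0.367
[[ 0.2551  0.9336  0.2517]
 [-0.6642  0.3584 -0.656 ]
 [-0.7027  0.0002  0.7115]]
qd 0.002437700653019991
strip off [ 0.0434 -0.1092  0.226 ] x_l [ 0.3584 -0.9335  0.0063]
tin 0.0
mug 0.362
sd 0.0
wrench 0.0
driver 0.0
door 0.0
valve 0.0
the job is handed in; nothing more can be done
None
```

I drew the lamp out of the black dock, pitched it from upright to level, and handed the job in with it still gripped over the heat cell's mouth, at 13.97 s. No verdict was reported.

**Last checks**
- **Tilt:** the wrist depth image, taken just before a final 6 mm nudge, put the strip about 0.5° from straight down.
- **Position:** before the nudge the strip was about 7 mm off the mouth's centre and 107 mm above the rim. I worked this out from the arm pose, the lamp's measured tilt and the assumed grip point. By the same estimate the nudge brought it to within about 2 mm of centre. The strip itself could not be measured because it faces away from the wrist camera.
- **Grip:** the opening held at 0.36–0.37, the wrist carried about 2 N, and the highest joint speed was 0.002 rad/s.

**Checks that failed or disagreed**
- **Strip offset:** the last script printed an offset of (0.043, -0.109, 0.226) m. That figure is wrong: I used the wrong sign for the flipped grasp. Recomputed, the light faces straight down, matching the depth image.
- **Mug:** the before/after scene comparison showed a change only at the mug (0.36), where the held lamp now crosses the view. I put it down to that and did not confirm separately that the mug had not moved. The other six things showed no change.
- **Joint 6:** it sat at its 1.84 rad limit for a moment during the first reorientation, reading 1.8412 at most. I moved it off straight away.

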